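# Hold the spun tube over the tare beaker

## Robot

A 6-joint arm with a two-finger parallel gripper is mounted at the origin on the work surface. World frame = base frame: x ahead of the robot, y to its left, z up, the work surface at z = 0. Lengths are in mm, angles in degrees, forces in N, time in s.
With the tool pointing down it reaches from about 300 to 850 mm from the base axis. Payload 4.2 kg.
Tool frame: the origin (TCP) lies midway between the tips of the shut fingers; the grasp point (between the pads) lies 19 mm behind it (env.grasp_offset is the distance from the TCP to the grasp point, in mm); z points along the fingers, y is the line along which they close (so a half turn about z gives the same grasp; the last joint's range is limited). The gripper opens to 91 mm and grips with 3 to 60 N. Pads are 32 mm wide; open, the fingers measure 118 mm over their backs; the gripper's body (76 mm by 178 mm) begins 60 mm behind the grasp point.
Start: joints at [73.797, 18.312, 89.639, -0, 72.044, -1.146], TCP at [149.379, 555.278, 175.776] pointing down, gripper open.
Joint ranges: [-177.97, 177.97], [-48.28, 115.42], [12.27, 149.76], [-77.06, 257.06], [2.81, 150.46], [-146.56, 146.56]. Speed limits (degrees/s): [147.25, 147.25, 180, 180, 180, 180].

## Interface

Orientations are given as [roll, pitch, yaw] about the fixed x, y, z axes, in that order (R = Rz(yaw) Ry(pitch) Rx(roll)).
In Python, from workcell import env, optics gives the robot as it stands. The module is installed in compiled form; this text tells all that it offers.
- The arm moves only by the tool send_rows, never from a script. Its argument "targets" is a list that holds one entry, the list of rows, each a list of 7 numbers: the turn, a rotation vector about the world's x, y, z scaled (see below), then the shift along the world's x, y, z scaled (see below), then the closure, from -1 (fully open) to 1 (shut). In form: [[[rx, ry, rz, x, y, z, gripper], ...]]. A call has 1 to 12 rows; each row shifts and turns the commanded pose from where the row before left it; what a row does not reach is not made up. The controller multiplies each number of a shift by 0.2 m and each number of a turn by pi/2 rad. A row lasts 1/10 s, in which the tool goes at most 50 mm and 8.59 degrees, less where a joint would pass 70% of its speed; a pose out of reach is approached as far as the arm can. A call with a number of a shift or a turn outside -1 to 1 is refused whole. A call with a gripper value outside its range is refused whole. The fingers move at their own pace and stop on an object; "grip_force" is the grip in N (left out, the last holds). Time passes only in rows, so rows that do not move let the fingers close. It gives the time, the measured TCP pose, the force, the opening and the grip force at its end, in the units of the state.
- env.state(): the state, without advancing time (a new reading comes with each control period).
- optics.grab_frame(name): name is "side" or "top" or "wrist"; returns (picture, depth): 400x640x3 uint8, red, green, blue; 400x640 float32, mm along the optical axis (not along the pixel's ray), 0 where there is no reading.
- optics.camera_info(name): a dict with "camera_matrix" (3x3 intrinsics, pixels), "R" (3x3) and "t" (3): a world point X has camera coordinates R X + t; the wrist camera has in their place "mount" (4x4, takes a point from camera to tool coordinates, whose origin is the TCP and whose axes are the flange's). Camera axes: x right, y down, z forward; pixel columns grow to the right and rows downward; lengths in mm; the calibration is good to about 2 mm. A picture is of the moment at which its call begins: read the wrist's pose just before it. camera_info takes no time and is no camera call.
- env.job_done(): hands the job in; it is judged then, once.
Trained networks look in the newest picture that a camera, given by its name, has taken for a name from the list of things; names that differ only in an ending like _2 or _b are one class to them, and where a whole thing is asked for, a point or a joint stands for the part that bears it (a point fixed in the world has none). Each returns a list of dicts, best first, with "conf" (0 to 1); they miss things now and then, are a little off and sometimes report something else, mostly with a low value. They report only what shows in the picture. A call takes as long as a camera call. They do not tell look-alikes from the thing itself.
- optics.silhouettes(camera, name): "mask" (400x640 bool, what is visible of it) and "at" ([column, row] in pixels, amid what is visible of it).
- optics.place_of(camera, name): "at" ([column, row] in pixels: a listed point, or the origin of a listed thing).
The state is a dict: "time_s": time; "qpos": joint angles; "qvel": joint speeds; "effort": joint torques, N m; "ee_pos": TCP position; "ee_rot": TCP orientation; "force": force on the tool from outside, world axes, zero at the start; "torque": the same for the moment, N m; "gripper_width": finger opening in mm; "gripper_force": force on a finger pad.
Only numpy, scipy, OpenCV 4.12 (cv2) and the standard library are available. Lean on these libraries where they do the work, as an engineer would, in place of code of your own. Each camera call takes 0.05 s, during which the arm holds its last target. There are 200 camera calls.

## Task

The spun-down sample has to be weighed: lift the one wide, tall screw-cap tube (the 50 ml conical tube) straight up out of the rack, tip it to about 40 degrees from upright for a second so that the pellet in its tip can be looked at (never near lying flat, or the pellet comes loose), and bring it upright again. The balance with its tare beaker is still settling to zero, so carry the tube over the things on the bench and stop with it upright, centred over the mouth of the beaker and about a centimetre above it, touching neither beaker nor balance at any time. Finish while holding it there steadily, without lowering it or letting go, and leave everything else standing where it is.

Things in the scene. Friction and masses are not known exactly. Their poses are not given: they have to be found in the camera images.
- tube: the sample tube: frosted plastic 50 ml conical tube, 117 mm tall, body 29 mm across, blue screw cap 34.4 mm across on its top 15 mm (from 102 to 117 mm up), lowest 15 mm tapering to an 8 mm flat tip; 36 to 63 g. Origin at the centre of the underside of the tip, z up towards the cap. It stands loose in one of the wide holes of the rack, tip 5 mm above the bench, with about 1.5 mm play
- rack: two-tier white plastic tube rack fixed to the bench, 92 mm (its x) by 216 mm (its y), top at 60 mm. Origin at the centre of its underside, z up. One row of three wide holes at x = +20 mm, y = -66, 0, +66 mm, all filled; one row of two narrow holes at x = -26 mm, y = -33, +33 mm. Any wide hole may hold the sample tube
- beaker: tare beaker: milky white plastic 50 ml beaker standing loose on the balance pan, 60 mm high, 47 mm across outside at the rim and 43 mm inside; 25 g. Origin at the centre of its underside, z up. It tips or shifts if touched
- beaker_mouth (a point): centre of the beaker's mouth, at rim height (60 mm above the beaker's origin)
- balance: toploading laboratory balance fixed to the bench, cream housing 200 mm wide (its y) and 280 mm deep, with its top at 56 mm and its display towards -x; the housing reaches from x = -190 to +90 mm. Origin on the bench directly below the centre of the round steel pan (120 mm across, upper face 80 mm above the bench), z up. Rack and balance may stand on either side of the bench
- short_tube_a: bystander: flat-bottomed screw-cap tube with the same 29 mm body and a cap 33 mm across, but only 88 mm tall, in another wide hole of the rack, 66 or 132 mm from the sample tube. Origin at the centre of its underside
- short_tube_b: bystander: a second such short tube, in the remaining wide hole
- thin_tube_a: bystander: thin 15 ml conical tube, 17 mm across, cap 21 mm across, 120 mm tall, in a narrow hole of the rack (y = +33 or -33 mm). Origin under its tip
- thin_tube_b: bystander: a thin tube like thin_tube_a, in the other narrow hole
- bottle: bystander: small glass bottle with a blue cap, 56 mm across, 105 mm tall, on the bench between rack and balance. Origin at the centre of its underside
- tip_box: bystander: closed pipette-tip box, 122 x 84 mm, 62 mm tall, near the robot. Origin at the centre of its underside
- gel_tray: bystander: clear gel casting tray with a white comb across it, 70 x 105 mm, 36 mm tall, at the back. Origin at the centre of its underside
- micro_rack: bystander: black block with microtubes, 70 x 110 mm, 37 mm tall, at the back. Origin at the centre of its underside
Mind the look-alikes: they are no part of the job. What is shaped like the beaker but pink or yellow is not meant.

How it is judged (in metres and radians):
On the way, in this order (a step that is already met when the one before it is completed fails the run):
1. the tube is lifted clear of the rack, upright, in the gripper (tip above the rack's top, leaning less than 12 degrees) (height (world z) of tube above 0.062 m and angle between tube's own z axis and vertical below 0.21 rad and contact force between tube and the fingers above 0.5 N), for 0.1 s.
2. the tube is tipped to 30 to 50 degrees from upright and kept there for half a second, clear of the bench (angle between tube's own z axis and vertical between 0.524 and 0.873 rad and height (world z) of tube above 0.03 m and contact force between tube and the fingers above 0.5 N), for 0.5 s.
3. the tube is upright again (within 8 degrees), still held (angle between tube's own z axis and vertical below 0.14 rad and height (world z) of tube above 0.03 m and contact force between tube and the fingers above 0.5 N), for 0.2 s.
At the end, for the whole second after the job is handed in: the tube is held still in the gripper, upright within 7 degrees, its tip within 7 mm of the centre of the beaker's mouth sideways and 3 to 20 mm above the rim, touching neither beaker nor balance; the beaker still stands on the pan where it was (horizontal distance between tube and beaker_mouth below 0.007 m and z of tube in the frame of beaker_mouth between 0.003 and 0.02 m and angle between tube's own z axis and vertical below 0.12 rad and linear speed of tube below 0.02 m/s and contact force between tube and the fingers above 0.5 N and contact force between tube and beaker below 0.05 N and contact force between tube and balance below 0.05 N and angle between beaker's own z axis and vertical below 0.1 rad and distance of beaker from where it was at the start of the episode below 0.008 m); the arm keeps its last pose, push and grip.
It fails at once if the tube is tipped past 60 degrees: the pellet comes loose (angle between tube's own z axis and vertical above 1.05 rad).
It fails at once if the tube or the robot touches the beaker or the balance (contact force between any of tube, the arm, the fingers and beaker above 0.2 N or contact force between any of tube, the arm, the fingers and balance above 0.2 N).
It fails at once if a bystander is knocked out of its place (more than 15 mm) (distance of any of short_tube_a, short_tube_b, thin_tube_a, thin_tube_b, bottle, tip_box, gel_tray, micro_rack from where it was at the start of the episode above 0.015 m).
It also fails if it takes over 54 s, if anything falls off the work surface, if the arm or the gripper's body presses on something with over 40 N, if the wrist force passes 120 N, or if a joint passes its speed limit or range.

## Working session

There is one attempt and no reset: what is moved stays moved. The work goes in short steps, Python scripts to look and compute and a tool call to move; the robot and the scene stay as the last step left them, time stands still between calls to the robot, and variables do not carry over. Pictures are saved under pics/ and viewed, at most 10 in all, crops included, and the job is handed in when it is done.

Besides the shell and the picture viewer there is one more tool, called after ">>>" as name(argument=value, ...), one argument or row to a line, values as JSON. send_rows: Moves the arm, as the interface text tells. Its arguments: {"type":"object","properties":{"targets":{"type":"array"},"grip_force":{"type":"number"}},"required":["targets"]}

```bash
mkdir -p pics
cat > h.py <<'E'
import numpy as np,cv2
from workcell import env,optics
from scipy.spatial.transform import Rotation as Ro
def world(cam,uv,depth):
    i=optics.camera_info(cam);K=np.array(i["camera_matrix"]);p=np.linalg.inv(K)@[uv[0],uv[1],1]*depth
    return np.array(i["R"]).T@(p-np.array(i["t"]))
def atz(cam,uv,z):
    i=optics.camera_info(cam);K=np.array(i["camera_matrix"]);R=np.array(i["R"]);c=-R.T@np.array(i["t"])
    d=R.T@np.linalg.inv(K)@[uv[0],uv[1],1]
    return c+d*(z-c[2])/d[2]
def proj(cam,X):
    i=optics.camera_info(cam);p=np.array(i["camera_matrix"])@(np.array(i["R"])@np.array(X)+np.array(i["t"]));return p[:2]/p[2]
def cloud(cam,dep):
    i=optics.camera_info(cam);K=np.array(i["camera_matrix"]);v,u=np.mgrid[:400,:640]
    p=np.stack([(u-K[0,2])/K[0,0]*dep,(v-K[1,2])/K[1,1]*dep,dep],-1)
    return (p-np.array(i["t"]))@np.array(i["R"])
E
python3 - <<'E'
from h import *
print(env.state())
for c in ["top","side"]:
    im,d=optics.grab_frame(c);cv2.imwrite(f"pics/{c}0.png",im[:,:,::-1]);np.savez(f"{c}0.npz",im=im,d=d)
    i=optics.camera_info(c);print(c,-np.array(i["R"]).T@np.array(i["t"]))
    W=cloud(c,d)
    for n in ["tube","short_tube_a","thin_tube_a","rack","beaker","beaker_mouth","balance","bottle","tip_box"]:
        for r in optics.silhouettes(c,n):
            m=r["mask"]&(d>0);w=W[m]
            if len(w)==0: continue
            t=w[w[:,2]>w[:,2].max()-6]
            print(c,n,round(r["conf"],2),np.round(r["at"]),m.sum(),"zmax",w[:,2].max().round(1),"topmid",((t.min(0)+t.max(0))/2).round(1),"ext",np.ptp(t,axis=0).round())
E
```

```text
{'time_s': 0.0, 'qpos': array([ 7.37946790e+01,  1.83514831e+01,  8.97070660e+01, -1.02310113e-03,
        7.20432870e+01, -1.14357050e+00]), 'qvel': array([-0.00847863,  0.10423564,  0.11611533,  0.00146311, -0.03641684,
       -0.03388232]), 'effort': array([ 4.22002413e-04, -4.12466705e+01, -2.31973743e+01,  7.27513572e-02,
        4.58025362e-02, -1.49916968e-04]), 'ee_pos': array([149.24106088, 554.6971168 , 174.9174531 ]), 'ee_rot': array([-1.79898165e+02, -1.05990722e-03,  1.64938565e+02]), 'force': array([ 1.03094337, -0.08031505,  0.87491326]), 'torque': array([-0.00355246, -0.014242  ,  0.01452899]), 'gripper_force': 0.0, 'gripper_width': 91.02164220406212}
top [ 443.55356063   27.847527   1288.63900449]
top tube 0.56 [412. 216.] 187 zmax 127.5 topmid [ 501.6 -193.1  124.6] ext [30. 30.  6.]
top short_tube_a 0.68 [438. 219.] 169 zmax 100.1 topmid [ 498.  -258.7   97.1] ext [29. 29.  6.]
top short_tube_a 0.68 [466. 219.] 198 zmax 97.8 topmid [ 493.  -326.6   94.8] ext [31. 31.  6.]
top short_tube_a 0.23 [318. 165.] 439 zmax 112.0 topmid [634.2  21.2 109.1] ext [39. 38.  6.]

[... 2374 characters left out ...]
ax 143.1 topmid [552.9 289.5 140.1] ext [47. 47.  6.]
side beaker_mouth 0.64 [224. 160.] 316 zmax 63.6 topmid [538.5 459.6  60.7] ext [42. 53.  6.]
side beaker_mouth 0.58 [298. 223.] 475 zmax 63.3 topmid [520.4  90.7  60.4] ext [47. 48.  6.]
side balance 0.77 [241. 197.] 5720 zmax 85.2 topmid [539.  282.5  82.2] ext [119. 121.   6.]
side bottle 0.92 [350. 214.] 841 zmax 109.4 topmid [634.1  17.8 106.5] ext [41. 43.  6.]
side bottle 0.67 [435. 316.] 406 zmax 96.6 topmid [ 491.7 -329.1   93.7] ext [35. 33.  6.]
side tip_box 0.75 [379. 295.] 315 zmax 128.7 topmid [ 451.2 -226.4  125.7] ext [21. 22.  6.]
side tip_box 0.58 [291. 269.] 2609 zmax 66.8 topmid [406.2 -13.5  63.8] ext [124.  88.   6.]
```

Run:
```python
import cv2
a=cv2.imread("pics/top0.png");b=cv2.imread("pics/side0.png")
cv2.imwrite("pics/topc.png",cv2.resize(a[120:320,110:510],(800,400),interpolation=2))
cv2.imwrite("pics/sidec.png",cv2.resize(b[130:400,180:500],(711,600),interpolation=2))
```

```text
(no output)
```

View pics/topc.png

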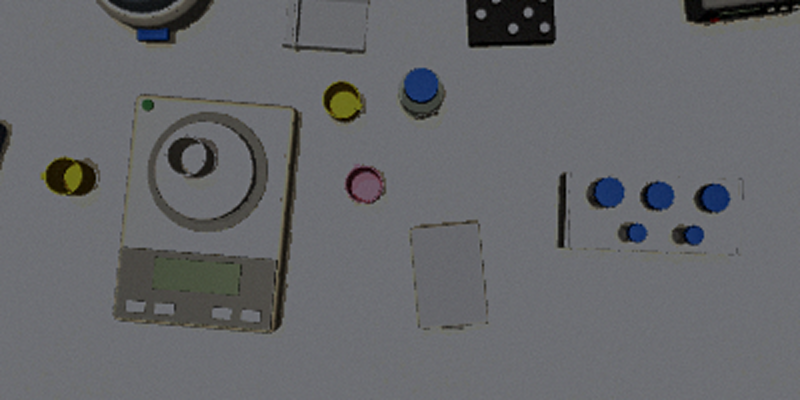

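View pics/sidec.png

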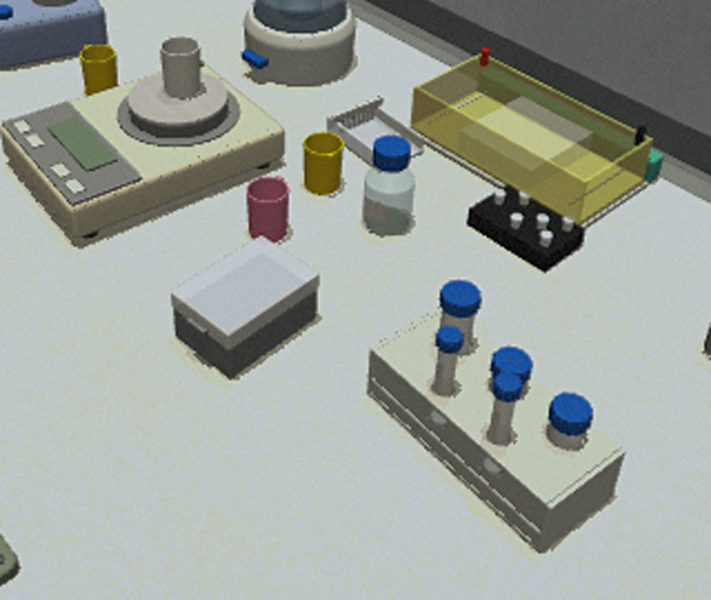

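The look-alikes are three wide blue caps in top view: (412,216), (438,219) and (466,219). Only (412,216), which is (387,266) in the side view, has its top at about 122 mm. The other two are at about 95 mm, so they are the short tubes. The enlarged side crop confirms it: the rear-left wide cap stands clearly higher. The tare beaker is the white one on the pan, at top (206,200). The pink and yellow ones are not meant.

Run:
```python
from h import *
i=optics.camera_info("wrist");print(np.round(i["mount"],3),i["camera_matrix"])
for c,uv in (("top",0),("side",0)):
    z=np.load(c+"0.npz");W=cloud(c,z["d"]);d=z["d"]
    for nm,cx,cy,zlo,r in (("tube",500,-194,112,30),("sa",497,-261,84,30),("sb",492,-328,84,30),("beak",552,291,130,40),("ta",450,-290,112,25),("tb",452,-226,112,25)):
        m=(d>0)&(np.hypot(W[...,0]-cx,W[...,1]-cy)<(22 if nm[0]!='b' else 40))&(W[...,2]>zlo)
        w=W[m];zt=np.percentile(w[:,2],90);t=w[w[:,2]>zt-5]
        (x,y),r=cv2.minEnclosingCircle(t[:,:2].astype(np.float32));print(c,nm,len(t),zt.round(1),round(x,1),round(y,1),round(r,1))
```

```text
[[ 0.00000e+00 -9.60000e-01 -2.79000e-01  7.97320e+01]
 [ 1.00000e+00  0.00000e+00  1.00000e-03 -2.25000e-01]
 [-0.00000e+00 -2.79000e-01  9.60000e-01 -2.10181e+02]
 [ 0.00000e+00  0.00000e+00  0.00000e+00  1.00000e+00]] [[288.52100541   0.         322.76938705]
 [  0.         288.52100541 195.01077989]
 [  0.           0.           1.        ]]
top tube 150 124.7 501.4 -194.9 17.7
top sa 120 96.4 497.3 -259.6 16.3
top sb 125 95.8 492.4 -326.7 16.5
top beak 72 141.6 554.0 293.8 25.2
top ta 58 127.8 449.3 -290.2 11.2
top tb 49 128.4 452.6 -223.5 10.7
side tube 186 123.8 500.7 -197.1 18.5
side sa 186 95.0 496.3 -262.8 17.7
side sb 218 95.0 491.9 -329.0 17.9
side beak 68 140.5 552.9 289.3 25.6
side ta 98 126.8 448.7 -292.9 12.4
side tb 90 126.7 452.6 -227.4 12.1
```

>>> send_rows(
  targets=[
    [[0,0,0,0,0,0.2,-1],[0,0,0.07,0.1,-0.1,0.2,-1],[0,0,0.07,0.2,-0.1,0.2,-1],[0,0,0,0.2,-0.15,0.1,-1],[0,0,0,0.2,-0.2,0.1,-1],[0,0,0,0.2,-0.2,0,-1],[0,0,0,0.2,-0.2,0,-1],[0,0,0,0.2,-0.2,0,-1],[0,0,0,0.2,-0.2,0,-1],[0,0,0,0.1,0,0,-1],[0,0,0,0,0,0,-1]],
  ],
  grip_force=25,
)

```text
time_s: 2.1
ee_pos: [436.8, 314.8, 323.8]
ee_rot: [-180.0, 0.0, 177.3]
force: [-0.1, 0.1, -0.4]
gripper_width: 91.2
gripper_force: 0.0
```

>>> send_rows(
  targets=[
    [[0,0,-0.012,0,-0.12,0,-1],[0,0,0,0,0,0,-1],[0,0,0,0,0,0,-1]],
  ],
)

```text
time_s: 2.4
ee_pos: [433.9, 292.6, 324.6]
ee_rot: [179.9, -0.0, 176.5]
force: [0.0, 0.2, -0.6]
gripper_width: 91.2
gripper_force: 0.0
```

```bash
cat >> h.py <<'E'
def wristcloud(fn):
    s=env.state();im,d=optics.grab_frame("wrist");cv2.imwrite(fn,im[:,:,::-1])
    i=optics.camera_info("wrist");K=np.array(i["camera_matrix"]);M=np.array(i["mount"]);v,u=np.mgrid[:400,:640]
    p=np.stack([(u-K[0,2])/K[0,0]*d,(v-K[1,2])/K[1,1]*d,d],-1)@M[:3,:3].T+M[:3,3]
    R=Ro.from_euler("xyz",s["ee_rot"],degrees=True).as_matrix()
    return s,im,d,p@R.T+np.array(s["ee_pos"])
def circ(W,d,cx,cy,zlo,rad,h=5):
    m=(d>0)&(np.hypot(W[...,0]-cx,W[...,1]-cy)<rad)&(W[...,2]>zlo);w=W[m];zt=np.percentile(w[:,2],90);t=w[w[:,2]>zt-h]
    (x,y),r=cv2.minEnclosingCircle(t[:,:2].astype(np.float32));b=t.min(0)+t.max(0)
    return len(t),zt.round(1),round(x,1),round(y,1),round(r,1),(b/2).round(1),np.ptp(t,axis=0).round(1)
E
python3 - <<'E'
from h import *
s,im,d,W=wristcloud("pics/wb.png");print(s["ee_pos"],s["ee_rot"]);print(circ(W,d,552,291,125,45))
E
```

```text
[433.85896014 292.64332243 324.63439272] [ 1.79937928e+02 -4.41810678e-03  1.76500571e+02]
(199, np.float64(141.7), 552.4, 295.1, 24.8, array([552.4, 294.9, 140.1]), array([45.8, 48.3,  6.8]))
```

View pics/wb.png

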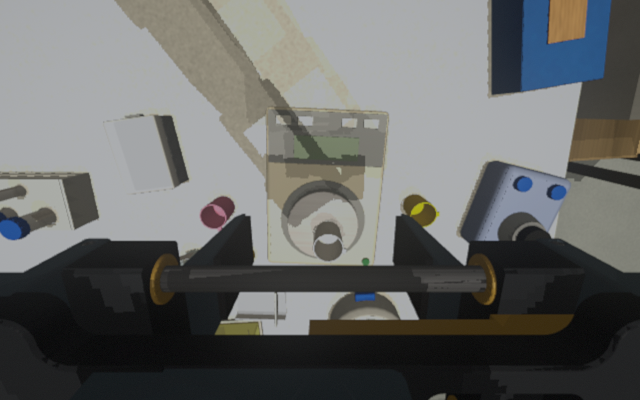

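The wrist view shows the white tare beaker on the pan at (328,240), with pink at (215,212) and yellow at (422,209). Next is a view of the tube from the same relative pose.

>>> send_rows(
  targets=[
    [[0,0,0,0,-0.1,0,-0.2],[0,0,0,-0.03,-0.2,0,-0.2],[0,0,0,-0.03,-0.225,0,-0.2],[0,0,0,-0.03,-0.225,0,-0.2],[0,0,0,-0.03,-0.225,0,-0.2],[0,0,0,-0.03,-0.225,0,-0.2],[0,0,0,-0.03,-0.225,0,-0.2],[0,0,0,-0.03,-0.225,0,-0.2],[0,0,0,-0.03,-0.225,0,-0.2],[0,0,0,-0.02,-0.225,0,-0.2],[0,0,0,0,-0.2,-0.04,-0.2],[0,0,0,0,-0.15,-0.05,-0.2]],
  ],
)

```text
time_s: 3.65
ee_pos: [383.1, -199.6, 306.6]
ee_rot: [-180.0, 0.1, 176.5]
force: [0.3, 0.2, 0.1]
gripper_width: 55.0
gripper_force: 0.0
```

>>> send_rows(
  targets=[
    [[0,0,0,0,0,0,-0.2],[0,0,0,0,0,0,-0.2],[0,0,0,0,0,0,-0.2]],
  ],
)

```text
time_s: 3.95
ee_pos: [383.1, -196.8, 306.7]
ee_rot: [180.0, 0.0, 176.6]
force: [0.4, -1.0, 0.3]
gripper_width: 54.7
gripper_force: 0.0
```

Run:
```python
from h import *
s,im,d,W=wristcloud("pics/wt.png");print(s["ee_pos"],s["ee_rot"],s["gripper_width"])
for a in ((501,-196,112),(497,-261,84),(492,-328,84),(450,-291,112),(452,-226,112)):print(circ(W,d,*a,24))
```

```text
[ 383.10032504 -196.84329671  306.73698263] [1.79973384e+02 4.27649833e-02 1.76560140e+02] 54.692480065053196
(393, np.float64(124.5), 500.4, -194.6, 18.2, array([ 499.7, -195. ,  122.7]), array([34.8, 35.1,  6.2]))
(299, np.float64(95.4), 496.4, -260.4, 17.4, array([ 495.9, -257.9,   93.6]), array([33.1, 29.1,  5.8]))
(168, np.float64(95.3), 491.0, -327.7, 16.8, array([ 489.3, -328.7,   93.8]), array([30.3, 27. ,  5.6]))
(102, np.float64(127.1), 447.3, -290.7, 11.1, array([ 446.4, -290.9,  125.8]), array([17.5, 19.9,  6.6]))
(171, np.float64(127.2), 452.4, -224.6, 11.6, array([ 452.1, -224.5,  125.5]), array([22.2, 22.1,  6.4]))
```

View pics/wt.png

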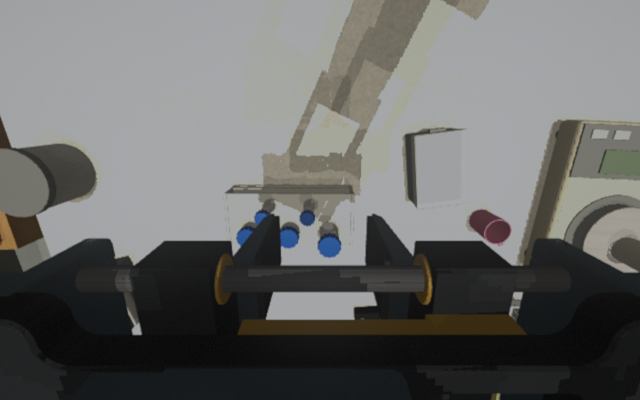

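Tube cap at (330,245), the right-hand and tallest of the three wide caps. All three cameras agree on about (500.5, -195.3).

>>> send_rows(
  targets=[
    [[0,0,0,0.1,0.008,0,-0.2],[0,0,0,0.15,0,0,-0.2],[0,0,0,0.15,0,0,-0.2],[0,0,0,0.1,0,-0.05,-0.2],[0,0,0,0.06,0,-0.1,-0.2],[0,0,0,0.027,0,-0.15,-0.2],[0,0,0,0,0,-0.15,-0.2],[0,0,0,0,0,-0.15,-0.2],[0,0,0,0,0,-0.13,-0.2],[0,0,0,0,0,-0.1,-0.2],[0,0,0,0,0,0,-0.2],[0,0,0,0,0,0,-0.2]],
  ],
)

```text
time_s: 5.2
ee_pos: [500.7, -195.6, 141.2]
ee_rot: [-180.0, 0.1, 176.5]
force: [0.4, -0.6, -0.5]
gripper_width: 55.0
gripper_force: 0.0
```

>>> send_rows(
  targets=[
    [[0,0,0,0,0,-0.05,-0.2],[0,0,0,0,0,-0.07,-0.2],[0,0,0,0,0,-0.07,-0.2],[0,0,0,0,0,-0.07,-0.2],[0,0,0,0,0,-0.055,-0.2],[0,0,0,0,0,-0.04,-0.2],[0,0,0,0,0,0,-0.2],[0,0,0,0,0,0,-0.2]],
  ],
)

```text
time_s: 6.0
ee_pos: [500.4, -196.5, 69.7]
ee_rot: [-180.0, 0.0, 176.5]
force: [-0.1, 0.3, 0.4]
gripper_width: 54.4
gripper_force: 0.0
```

>>> send_rows(
  targets=[
    [[0,0,0,0,0,0,0.1],[0,0,0,0,0,0,0.2],[0,0,0,0,0,0,0.4],[0,0,0,0,0,0,1],[0,0,0,0,0,0,1],[0,0,0,0,0,0,1],[0,0,0,0,0,0,1],[0,0,0,0,0,0,1]],
  ],
  grip_force=25,
)

```text
time_s: 6.8
ee_pos: [500.3, -196.5, 69.7]
ee_rot: [-180.0, 0.0, 176.5]
force: [0.9, 0.7, 3.4]
gripper_width: 33.7
gripper_force: 25.0
```

The opening of 33.7 mm means the pad tops are only catching the cap's lower edge. I'll regrip 24 mm higher, squarely on the cap.

>>> send_rows(
  targets=[
    [[0,0,0,0,0,0,-0.2],[0,0,0,0,0,0,-0.2],[0,0,0,0,0,0,-0.2],[0,0,0,0,0,0.06,-0.2],[0,0,0,0,0,0.06,-0.2],[0,0,0,0,0,0,-0.2],[0,0,0,0,0,0,0.1],[0,0,0,0,0,0,0.2],[0,0,0,0,0,0,1],[0,0,0,0,0,0,1],[0,0,0,0,0,0,1],[0,0,0,0,0,0,1]],
  ],
  grip_force=30,
)

```text
time_s: 8.0
ee_pos: [500.0, -196.4, 93.2]
ee_rot: [180.0, -0.0, 176.5]
force: [0.3, -0.3, -0.4]
gripper_width: 9.8
gripper_force: 0.0
```

>>> send_rows(
  targets=[
    [[0,0,0,0,0,0,1],[0,0,0,0,0,0.01,1],[0,0,0,0,0,0.03,1],[0,0,0,0,0,0.06,1],[0,0,0,0,0,0.08,1],[0,0,0,0,0,0.08,1],[0,0,0,0,0,0.08,1],[0,0,0,0,0,0.06,1],[0,0,0,0,0,0.03,1],[0,0,0,0,0,0,1],[0,0,0,0,0,0,1],[0,0,0,0,0,0,1]],
  ],
)

```text
time_s: 9.2
ee_pos: [499.5, -196.2, 178.5]
ee_rot: [180.0, -0.1, 176.5]
force: [0.7, 0.1, 1.1]
gripper_width: 0.3
gripper_force: 0.0
```

Run:
```python
from h import *
im,d=optics.grab_frame("side");print(env.state()["gripper_width"])
cv2.imwrite("pics/lift.png",cv2.resize(im[150:370,290:540,::-1],(682,600)))
```

```text
0.38756082862481983
```

View pics/lift.png

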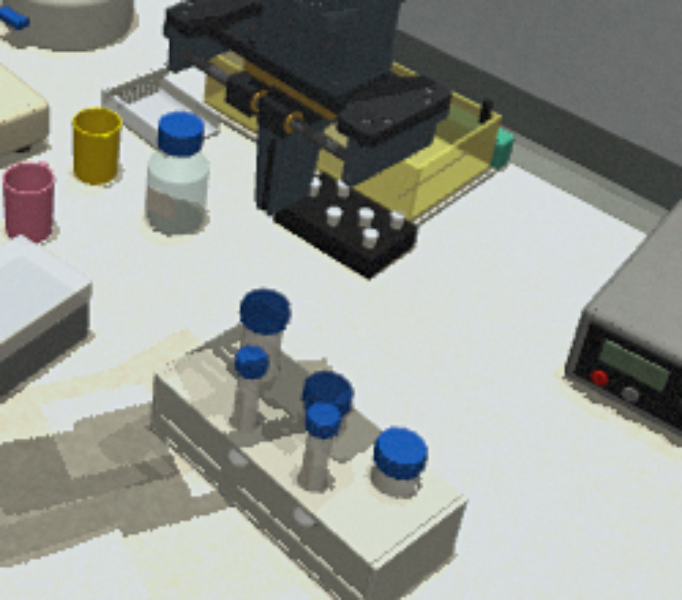

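The fingers shut on nothing and the tube still stands in its hole. I'll measure why.

Run:
```python
from h import *
s=env.state();print(s["ee_pos"],s["gripper_width"],s["qpos"].round(1))
for c in("side","top"):
    im,d=optics.grab_frame(c);W=cloud(c,d)
    for a in ((501,-196,108),(497,-261,84),(492,-328,84),(450,-291,112),(452,-226,112)):
        try: print(c,circ(np.where((W[...,2:]<150),W,0),d,*a,24))
        except Exception as e: print(c,"none")
    print("tcp px",proj(c,s["ee_pos"]))
    g=(d>0)&(np.hypot(W[...,0]-500,W[...,1]+196)<70)&(W[...,2]>150)
    w=W[g];print(c,"lowest gripper pts",len(w), w[np.argsort(w[:,2])[:200:25]].round(0).tolist() if len(w) else "")
```

```text
[ 499.55827444 -196.2011005   178.51554392] 0.38756082862481983 [ -22.7   14.8   94.3    0.    71.  -109.1]
side (183, np.float64(123.7), 501.0, -196.3, 18.7, array([ 500.6, -196.6,  122.1]), array([34. , 36.5,  5.8]))
side (183, np.float64(95.0), 496.2, -263.3, 17.5, array([ 496.3, -263.6,   93.4]), array([33.3, 33.6,  6.5]))
side (219, np.float64(95.2), 490.7, -328.7, 18.9, array([ 490.9, -329.2,   94.2]), array([37.4, 33.5,  7.2]))
side (103, np.float64(126.6), 446.6, -291.3, 12.5, array([ 447.6, -292.7,  125.1]), array([23. , 21.3,  6.8]))
side (91, np.float64(126.6), 451.8, -227.2, 11.7, array([ 451.8, -226.6,  125.7]), array([22. , 22.4,  8. ]))
tcp px [389.50534362 239.44357581]
side lowest gripper pts 10103 [[485.0, -193.0, 217.0], [484.0, -207.0, 223.0], [482.0, -194.0, 226.0], [496.0, -208.0, 229.0], [495.0, -209.0, 232.0], [484.0, -196.0, 235.0], [507.0, -209.0, 238.0], [492.0, -210.0, 241.0]]
top (97, np.float64(124.8), 501.1, -194.1, 16.9, array([ 500.5, -190.7,  123.6]), array([32.8, 26.6,  7.4]))
top none
top none
top (65, np.float64(128.0), 449.1, -289.6, 10.9, array([ 448.5, -289.9,  127.1]), array([20.7, 21.4,  7.7]))
top none
tcp px [419.75048413 215.00879418]
top lowest gripper pts 5990 [[510.0, -173.0, 287.0], [503.0, -172.0, 303.0], [478.0, -146.0, 310.0], [474.0, -163.0, 312.0], [532.0, -171.0, 313.0], [476.0, -143.0, 314.0], [533.0, -172.0, 316.0], [533.0, -176.0, 319.0]]
```

Run:
```python
from h import *
print("grasp_offset",env.grasp_offset)
s=env.state()
im,d=optics.grab_frame("side");W=cloud("side",d)
w=W[(d>0)&(np.hypot(W[...,0]-500,W[...,1]+196)<45)&(W[...,2]>140)&(W[...,2]<260)]
print(np.histogram(w[:,2],bins=range(140,265,5)))
i=optics.camera_info("wrist");M=np.array(i["mount"]);print("tip expected in wrist px",(lambda p:(np.array(i["camera_matrix"])@p)[:2]/p[2])(np.linalg.inv(M[:3,:3])@(-M[:3,3])))
s,im,d,W=wristcloud("pics/wg.png")
R=Ro.from_euler("xyz",s["ee_rot"],degrees=True).as_matrix();T=(W-s["ee_pos"])@R
m=(d>0)&(abs(T[...,0])<25)&(abs(T[...,1])<20);t=T[m];t=t[t[:,2]<15];print(np.histogram(t[:,2],bins=range(-120,16,5)))
cv2.imwrite("pics/wg2.png",im[130:330,190:450,::-1].repeat(2,0).repeat(2,1))
```

```text
grasp_offset 18.8
(array([ 0,  0,  0,  0,  0,  0,  0,  0,  0,  0,  0,  0,  0,  0,  0,  7, 32,
       42, 45, 38, 47, 45, 45, 55]), array([140, 145, 150, 155, 160, 165, 170, 175, 180, 185, 190, 195, 200,
       205, 210, 215, 220, 225, 230, 235, 240, 245, 250, 255, 260]))
tip expected in wrist px [322.738649   217.98445946]
(array([ 22,   0,  31,   0, 293, 320,  97,  89, 161, 168, 143, 128, 113,
        98,  79,  54,   9,   0,   0,   0,   0,   0,   0,   0,   0,   0,
         0]), array([-120, -115, -110, -105, -100,  -95,  -90,  -85,  -80,  -75,  -70,
        -65,  -60,  -55,  -50,  -45,  -40,  -35,  -30,  -25,  -20,  -15,
        -10,   -5,    0,    5,   10,   15]))
```

View pics/wg2.png

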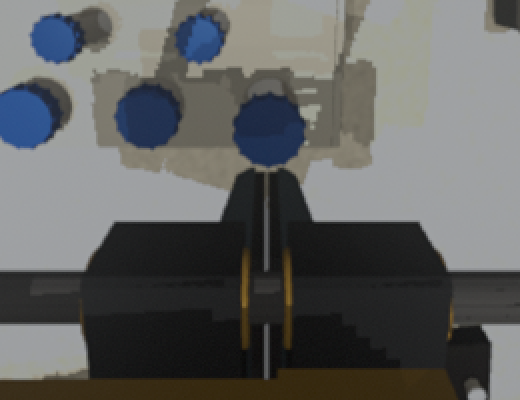

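Two independent cameras put the real fingertips about 38 mm behind the reported TCP: the side view gives z of about 216 against 178.5, and the wrist view gives -38 mm. So at TCP 93 the fingers shut above the cap. I'll correct for this: TCP z of about 58 puts the tips at about 96 and the pad centre on the cap.

>>> send_rows(
  targets=[
    [[0,0,0,0.005,0.003,0,-0.2],[0,0,0,0,0,0,-0.2],[0,0,0,0,0,0,-0.2],[0,0,0,0,0,0,-0.2],[0,0,0,0,0,0,-0.2],[0,0,0,0,0,0,-0.2],[0,0,0,0,0,-0.05,-0.2],[0,0,0,0,0,-0.07,-0.2]],
  ],
)

```text
time_s: 10.25
ee_pos: [501.4, -196.0, 155.2]
ee_rot: [-180.0, 0.1, 176.5]
force: [-0.9, 0.8, -0.6]
gripper_width: 54.3
gripper_force: 0.0
```

>>> send_rows(
  targets=[
    [[0,0,0,0,0,-0.09,-0.2],[0,0,0,0,0,-0.09,-0.2],[0,0,0,0,0,-0.09,-0.2],[0,0,0,0,0,-0.09,-0.2],[0,0,0,0,0,-0.07,-0.2],[0,0,0,0,0,-0.05,-0.2],[0,0,0,0,0,0,-0.2],[0,0,0,0,0,0,-0.2]],
  ],
)

```text
time_s: 11.05
ee_pos: [501.1, -195.9, 59.4]
ee_rot: [180.0, 0.0, 176.5]
force: [1.1, -0.7, 0.6]
gripper_width: 54.4
gripper_force: 0.0
```

>>> send_rows(
  targets=[
    [[0,0,0,0,0,0,0.1],[0,0,0,0,0,0,0.2],[0,0,0,0,0,0,0.4],[0,0,0,0,0,0,1],[0,0,0,0,0,0,1],[0,0,0,0,0,0,1],[0,0,0,0,0,0,1],[0,0,0,0,0,0,1]],
  ],
  grip_force=30,
)

```text
time_s: 11.85
ee_pos: [501.4, -195.9, 59.8]
ee_rot: [-180.0, 0.1, 176.5]
force: [-0.2, 0.8, 5.5]
gripper_width: 33.3
gripper_force: 30.0
```

>>> send_rows(
  targets=[
    [[0,0,0,0,0,0.01,1],[0,0,0,0,0,0.03,1],[0,0,0,0,0,0.06,1],[0,0,0,0,0,0.08,1],[0,0,0,0,0,0.1,1],[0,0,0,0,0,0.12,1],[0,0,0,0,0,0.14,1],[0,0,0,0,0,0.12,1],[0,0,0,0,0,0.1,1],[0,0,0,0,0,0.05,1],[0,0,0,0,0,0,1],[0,0,0,0,0,0,1]],
  ],
)

```text
time_s: 13.05
ee_pos: [500.5, -195.6, 220.7]
ee_rot: [180.0, -0.1, 176.5]
force: [0.3, -0.4, 0.2]
gripper_width: 33.5
gripper_force: 30.0
```

Run:
```python
from h import *
im,d=optics.grab_frame("side");s=env.state();print(s["gripper_width"],s["gripper_force"],s["ee_pos"])
cv2.imwrite("pics/lift2.png",cv2.resize(im[100:370,290:540,::-1],(555,600)))
```

```text
33.841584913092966 29.999941885471344 [ 500.25541394 -195.52362364  220.19266851]
```

View pics/lift2.png

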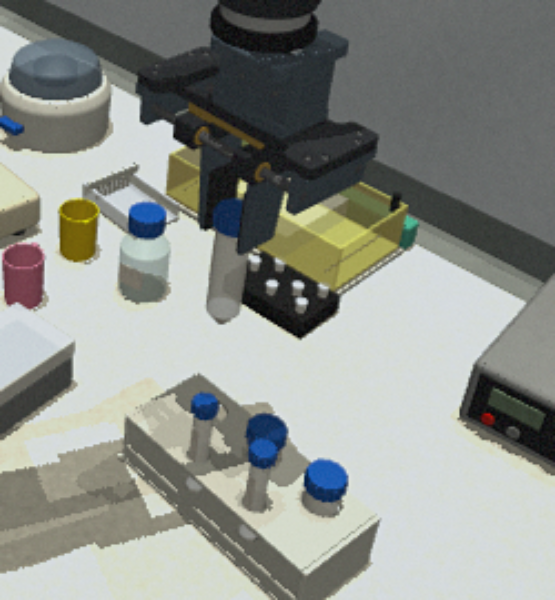

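The tube is held upright (side crop about (225,265)) and clear of the rack, with both short tubes in place. Next I tilt it about -y by 40°.

>>> send_rows(
  targets=[
    [[0,-0.02,0,0,0,0,1],[0,-0.04,0,0,0,0,1],[0,-0.045,0,0,0,0,1],[0,-0.045,0,0,0,0,1],[0,-0.045,0,0,0,0,1],[0,-0.045,0,0,0,0,1],[0,-0.045,0,0,0,0,1],[0,-0.045,0,0,0,0,1],[0,-0.045,0,0,0,0,1],[0,-0.04,0,0,0,0,1],[0,-0.03,0,0,0,0,1],[0,0,0,0,0,0,1]],
  ],
)

```text
time_s: 14.3
ee_pos: [505.4, -185.1, 228.7]
ee_rot: [177.5, 38.6, 174.7]
force: [0.3, 0.9, -0.9]
gripper_width: 33.4
gripper_force: 30.0
```

Run:
```python
from h import *
im,d=optics.grab_frame("side");s=env.state();print(s["gripper_width"],s["ee_pos"],s["ee_rot"])
W=cloud("side",d)
R=Ro.from_euler("xyz",s["ee_rot"],degrees=True).as_matrix();print("tool tilt",np.degrees(np.arccos(-R[2,2])))
T=(W-s["ee_pos"])@R
m=(d>0)&(abs(T[...,0])<35)&(abs(T[...,1])<35)&(T[...,2]<60)&(T[...,2]>-30)
t=T[m];print(len(t))
for a in range(-30,60,10):
    q=t[(t[:,2]>=a)&(t[:,2]<a+10)]
    if len(q):print(a,len(q),((q.min(0)+q.max(0))/2).round(1),np.ptp(q,axis=0).round())
```

```text
33.64210123015453 [ 506.09933075 -185.67848335  229.26714854] [177.56571729  38.64949509 174.77973726]
tool tilt 38.71410339528193
127
0 16 [  0.5 -13.4   6.6] [16.  4.  6.]
10 35 [  1.1 -11.9  15.2] [24.  8. 10.]
20 35 [  2.  -10.6  25.4] [26. 13.  9.]
30 39 [ 2.1 -8.4 35.1] [27. 17. 10.]
40 2 [ 7.7 -6.2 40.6] [16. 15.  0.]
```

>>> send_rows(
  targets=[
    [[0,0,0,0,0,0,1],[0,0,0,0,0,0,1],[0,0,0,0,0,0,1],[0,0,0,0,0,0,1],[0,0,0,0,0,0,1],[0,0,0,0,0,0,1],[0,0,0,0,0,0,1],[0,0,0,0,0,0,1],[0,0,0,0,0,0,1],[0,0,0,0,0,0,1]],
  ],
)

```text
time_s: 15.35
ee_pos: [506.9, -186.3, 230.4]
ee_rot: [177.6, 38.8, 174.8]
force: [-0.1, 0.2, -0.4]
gripper_width: 33.4
gripper_force: 30.0
```

>>> send_rows(
  targets=[
    [[0,0.02,0,0,0,0,1],[0,0.04,0,0,0,0,1],[0,0.045,0,0,0,0,1],[0,0.045,0,0,0,0,1],[0,0.045,0,0,0,0,1],[0,0.045,0,0,0,0,1],[0,0.045,0,0,0,0,1],[0,0.045,0,0,0,0,1],[0,0.04,0,0,0,0,1],[0,0.035,0,0,0,0,1],[0,0.025,0,0,0,0,1],[0,0,0,0,0,0,1]],
  ],
)

```text
time_s: 16.55
ee_pos: [508.3, -186.1, 229.8]
ee_rot: [-179.1, 0.2, 176.0]
force: [-0.6, 1.8, -0.4]
gripper_width: 33.7
gripper_force: 30.0
```

>>> send_rows(
  targets=[
    [[0,0,0,0,0,0,1],[0,0,0,0,0,0,1],[0,0,0,0,0,0,1]],
  ],
)

```text
time_s: 16.85
ee_pos: [506.4, -186.3, 230.7]
ee_rot: [-179.1, 0.2, 175.9]
force: [-0.1, -0.1, -0.8]
gripper_width: 33.8
gripper_force: 30.0
```

>>> send_rows(
  targets=[
    [[0.01,0,0,0,0.05,0.03,1],[0,0,0,0,0.1,0.04,1],[0,0,0,0,0.15,0.03,1],[0,0,0,0,0.17,0,1],[0,0,0,0,0.17,0,1],[0,0,0,0.03,0.17,0,1],[0,0,0,0.03,0.17,0,1],[0,0,0,0.03,0.17,0,1],[0,0,0,0.03,0.17,0,1],[0,0,0,0.03,0.17,0,1],[0,0,0,0.03,0.17,0,1],[0,0,0,0.03,0.17,0,1]],
  ],
)

```text
time_s: 18.05
ee_pos: [548.6, 181.6, 251.2]
ee_rot: [179.9, 0.2, 175.9]
force: [-0.1, -0.4, 0.5]
gripper_width: 33.5
gripper_force: 30.0
```

>>> send_rows(
  targets=[
    [[0,0,0,0.02,0.17,0,1],[0,0,0,0,0.15,0,1],[0,0,0,0,0.12,0,1],[0,0,0,0,0.08,0,1],[0,0,0,0,0.05,0,1],[0,0,0,0,0.02,0,1],[0,0,0,0,0,0,1],[0,0,0,0,0,0,1],[0,0,0,0,0,0,1]],
  ],
)

```text
time_s: 18.95
ee_pos: [553.0, 296.8, 250.6]
ee_rot: [180.0, 0.1, 175.8]
force: [0.5, -0.4, -0.4]
gripper_width: 33.4
gripper_force: 30.0
```

```bash
cat > m.py <<'E'
from h import *
from scipy.optimize import least_squares
s=env.state();print(np.round(s["ee_pos"],1),np.round(s["ee_rot"],1),s["time_s"])
im,d=optics.grab_frame("side");cv2.imwrite("pics/m.png",cv2.resize(im[90:230,190:340,::-1],(642,600),interpolation=2))
W=cloud("side",d);p=np.array(s["ee_pos"])
n=(d>0)&(np.hypot(W[...,0]-p[0],W[...,1]-p[1])<32)
zt=p[2]-55
t=W[n&(W[...,2]>zt+17)&(W[...,2]<p[2]+38)]   # body below fingers, above taper
def f(q,pts,r): 
    c=q[:2]+np.outer(pts[:,2]-p[2],q[2:4]);return np.hypot(*(pts[:,:2]-c).T)-r
r=least_squares(f,[p[0],p[1],0,0],args=(t,14.5),loss="soft_l1",f_scale=1.)
ax=r.x[2:];print("body pts",len(t),"rms",np.std(r.fun).round(2),"axis tilt deg xy",np.degrees(ax).round(1),"tip xy",(r.x[:2]+ax*(zt-p[2])).round(1),"at TCP",r.x[:2].round(1))
z=W[n&(W[...,2]>145)][:,2];print("lowest tube z",np.sort(z)[:6].round(1))
b=W[n&(W[...,2]<zt-15)&(W[...,2]>90)];np.save("b.npy",b)
g=b[b[:,2]<140]
# outer wall facing camera: fit circle with radius free-ish: use 43..47 mm dia
cam=-np.array(optics.camera_info("side")["R"]).T@np.array(optics.camera_info("side")["t"])
print("beaker top z",np.percentile(b[:,2],97).round(1),len(g))
def fb(q): return np.hypot(g[:,0]-q[0],g[:,1]-q[1])-(22+ (g[:,2]-80)/60*1.5)
front=(g[:,:2]-[552.8,292])@(cam[:2]-[552.8,292])>0; g=g[front]
r2=least_squares(fb,[552.8,292],loss="soft_l1");print("beaker ctr",r2.x.round(1),np.std(r2.fun).round(2),len(g))
E
python3 m.py
```

```text
[553.  296.8 250.6] [1.800e+02 1.000e-01 1.758e+02] 18.95
body pts 327 rms 1.66 axis tilt deg xy [-0.9 -0.7] tip xy [553.4 296.4] at TCP [552.5 295.7]
lowest tube z [196.1 198.8 199.1 202.7 202.8 203.1]
beaker top z 140.6 379
beaker ctr [553.7 291.8] 1.6 271
```

View pics/m.png

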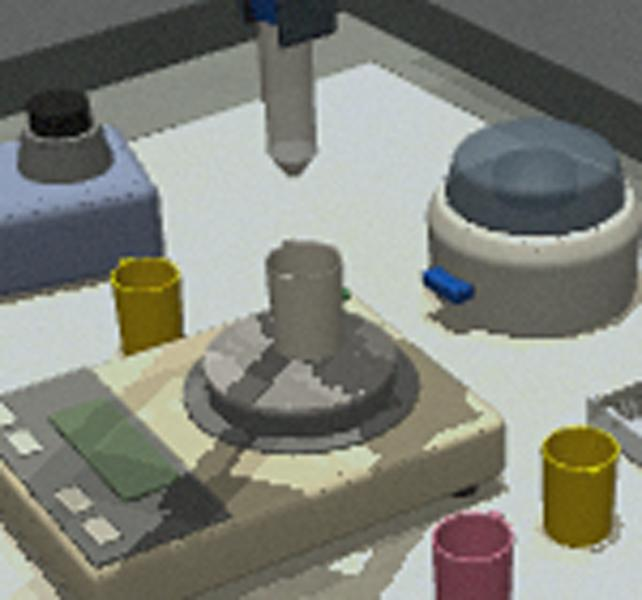

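The side view shows the tube tip at (293,172) and the beaker mouth centred at (305,258), so the tube sits a few mm towards +y. I'll correct by about -3.5 mm in y, lower part way, and compare in both cameras.

>>> send_rows(
  targets=[
    [[0,0,0,0.003,-0.018,-0.03,1],[0,0,0,0,0,-0.04,1],[0,0,0,0,0,-0.04,1],[0,0,0,0,0,-0.02,1],[0,0,0,0,0,0,1],[0,0,0,0,0,0,1],[0,0,0,0,0,0,1]],
  ],
)

```text
time_s: 19.7
ee_pos: [553.7, 294.3, 224.8]
ee_rot: [180.0, 0.2, 175.9]
force: [0.3, -0.4, -0.4]
gripper_width: 33.4
gripper_force: 30.0
```

```bash
python3 m.py
python3 - <<'E'
from h import *
s,im,d,W=wristcloud("pics/w3.png")
a=cv2.resize(im[190:290,270:385,::-1],(690,600),interpolation=2)
b=cv2.resize(cv2.imread("pics/m.png"),None,fx=.1,fy=.1)
cv2.imwrite("pics/w3c.png",a)
m=(d>0)&(np.hypot(W[...,0]-553,W[...,1]-293)<45)
t=W[m&(W[...,2]>175)&(W[...,2]<230)];print("tube",len(t),t.min(0).round(1),t.max(0).round(1))
print(circ(np.where(W[...,2:]<150,W,0),d,553,293,125,40))
E
```

```text
[553.7 294.3 224.8] [180.    0.2 175.9] 19.7
body pts 317 rms 1.65 axis tilt deg xy [-0.2 -1.1] tip xy [553.4 293.9] at TCP [553.1 292.8]
lowest tube z [169.5 170.8 172.9 173.2 174.  175.6]
beaker top z 140.4 378
beaker ctr [553.5 291.5] 1.83 272
tube 447 [537.5 281.4 186. ] [549.5 310.7 229.9]
(237, np.float64(142.0), 552.9, 295.1, 25.1, array([548.2, 295.1, 140.2]), array([37.9, 49.9,  6.5]))
```

View pics/w3c.png

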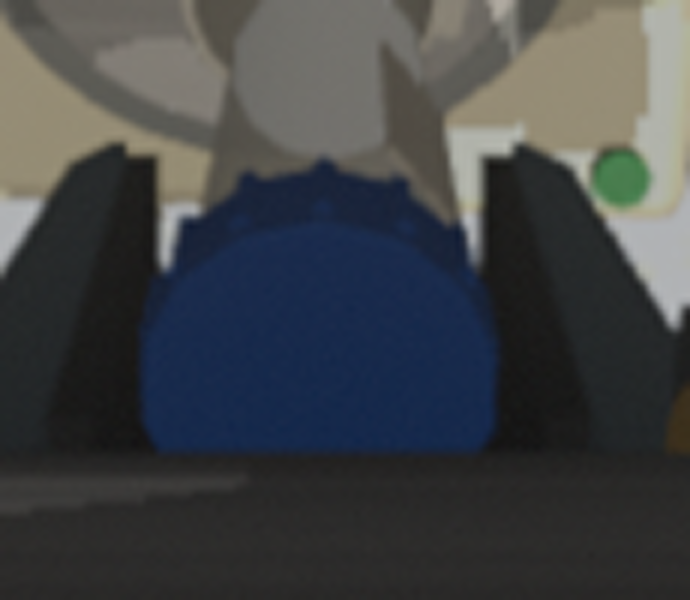

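The wrist view shows the tube cap at (320,330), centred between the fingers and held squarely. The remaining offset of the tube from the beaker is about +1 to +2.4 mm in y and about -0.5 mm in x. Final trim and lowering follow.

>>> send_rows(
  targets=[
    [[0,0,0,0.002,-0.008,-0.01,1],[0,0,0,0,0,-0.025,1],[0,0,0,0,0,-0.025,1],[0,0,0,0,0,-0.02,1],[0,0,0,0,0,-0.015,1],[0,0,0,0,0,0,1],[0,0,0,0,0,0,1],[0,0,0,0,0,0,1],[0,0,0,0,0,0,1],[0,0,0,0,0,0,1]],
  ],
)

```text
time_s: 20.8
ee_pos: [554.0, 292.6, 205.6]
ee_rot: [180.0, 0.1, 175.9]
force: [-0.0, -0.4, -1.0]
gripper_width: 33.4
gripper_force: 30.0
```

```bash
sed -i 's/zt-15)/zt-5)/' m.py; python3 m.py; python3 -c "
from h import *
s=env.state();print(s['gripper_width'],s['gripper_force'],s['qvel'].round(2))"
```

```text
[554.  292.6 205.6] [1.800e+02 1.000e-01 1.759e+02] 20.8
body pts 303 rms 1.93 axis tilt deg xy [-0.2 -0.8] tip xy [553.8 292.2] at TCP [553.5 291.4]
lowest tube z [151.4 153.9 154.2 157.8 158.4 158.8]
beaker top z 140.2 376
beaker ctr [553.4 291.6] 1.8 267
33.481621268650414 29.99996066093445 [-0.01  0.03 -0.    0.05 -0.01  0.08]
```

View pics/m.png

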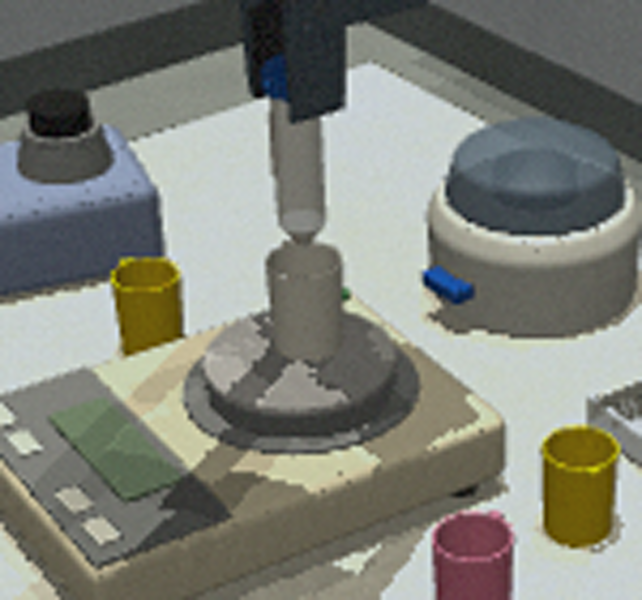

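The tube tip is at (303,238), centred over the mouth at (305,258) and about 11 mm above the rim. It is upright and still, so I'm handing in.

```bash
python3 -c "
from workcell import env
print(env.job_done())"
```

```text
the job is handed in; nothing more can be done
None
```

The job is handed in (no verdict came back): the 50 ml tube was lifted on the second try (the fingertips sit about 38 mm behind the reported TCP, so the first regrip closed above the cap), tipped to about 39° for over a second, brought upright, and is held still about 10 mm above the tare beaker, within about 2 mm of centre.

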